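# Pack the wheel sockets and lock the box

### The job

Pack every black wheel socket standing on the ledge into the blue box that already holds the aluminium socket, then put the loose blue lid squarely on that box (swing its orange lock collar out of the way for this) and finally turn that box's collar so that its lug lies over the lid and its white pointer meets the white locked mark. Leave the other box, with its dish and its collar, and everything else on the ledge as they are.

Things in the scene. Friction and masses are not known exactly. Their poses are not given: they have to be found in the camera images.
- socket1: Black steel deep wheel socket, a plain upright cylinder 44 mm across and 56 mm tall, 0.15 to 0.3 kg, with a dark recess on top and a bright band round it. Origin: centre of its underside; z runs up its axis. Starts standing on the ledge, may be absent.
- socket2: Black steel deep wheel socket, a plain upright cylinder 44 mm across and 56 mm tall, 0.15 to 0.3 kg, with a dark recess on top and a bright band round it. Origin: centre of its underside; z runs up its axis. Starts standing on the ledge, may be absent.
- socket3: Black steel deep wheel socket, a plain upright cylinder 44 mm across and 56 mm tall, 0.15 to 0.3 kg, with a dark recess on top and a bright band round it. Origin: centre of its underside; z runs up its axis. Starts standing on the ledge, may be absent.
- socket4: Black steel deep wheel socket, a plain upright cylinder 44 mm across and 56 mm tall, 0.15 to 0.3 kg, with a dark recess on top and a bright band round it. Origin: centre of its underside; z runs up its axis. Starts standing on the ledge, may be absent.
- alu_socket: Bright aluminium socket, cylinder 44 mm across and 56 mm tall, standing loose in one of the two boxes: that box is the one to pack. Origin: centre of its underside.
- dish: White ceramic dish, 68 mm across and 26 mm high, standing loose in the other box. Origin: centre of its underside.
- box_left: The left fixed blue steel box (positive y), open on top: 176 x 176 mm outside, 166 x 166 mm inside, walls 5 mm, floor 5 mm, rim 76 mm above the ledge. Origin: centre of its underside on the ledge; z up; its +y axis points outward, away from the other box, to its collar, whose upright axis lies at x 0, y +125 mm.
- box_right: The right fixed blue steel box (negative y), open on top: 176 x 176 mm outside, 166 x 166 mm inside, walls 5 mm, floor 5 mm, rim 76 mm above the ledge. Origin: centre of its underside on the ledge; z up; its +y axis points outward, away from the other box, to its collar, whose upright axis lies at x 0, y +125 mm.
- collar_left (a joint): Turn in rad of the left box's captive orange lock collar; grows clockwise seen from above, stops at 0 and 1.9 and stays where left. At 0 the lug points along the box's +x, away from the robot; above about 0.3 it overhangs the rim and blocks the lid. At 1.571, the locked mark, it points straight in over the box and the white pointer meets the white mark.
- collar_right (a joint): Turn in rad of the right box's captive orange lock collar; grows anticlockwise seen from above, stops at 0 and 1.9 and stays where left. At 0 the lug points along the box's -x, away from the robot; above about 0.3 it overhangs the rim and blocks the lid. At 1.571, the locked mark, it points straight in over the box and the white pointer meets the white mark.
- left_collar_top (a point): Point on the left collar's axis at its top face, 110 mm above the ledge. The collar is an orange disc 54 mm across, from 85 to 110 mm above the ledge; a white pointer on its far side from the lug reaches 39 mm from the axis.
- right_collar_top (a point): Point on the right collar's axis at its top face, 110 mm above the ledge. The collar is an orange disc 54 mm across, from 85 to 110 mm above the ledge; a white pointer on its far side from the lug reaches 39 mm from the axis.
- left_lug_tip (a point): Middle of the outer end of the left collar's lug: 72 mm from the axis, 91 mm above the ledge. The lug is 18 mm wide, from 86 to 96 mm above the ledge.
- right_lug_tip (a point): Middle of the outer end of the right collar's lug: 72 mm from the axis, 91 mm above the ledge. The lug is 18 mm wide, from 86 to 96 mm above the ledge.
- lid: Loose blue lid, 0.4 kg: plate 182 x 182 x 6 mm with a 152 x 152 x 8 mm steel plug under it that drops inside the walls. Origin: centre of the plate's underside (8 mm above the ledge while it lies there, level with the rim, 76 mm, when seated). Handle across the middle, along the lid's y: a black bar 14 mm wide, 80 mm long, its top 34 mm above the origin, on two legs.
- jug: Green closed jug, 150 x 85 x 196 mm, standing on the ledge. Origin: centre of its underside. Leave alone.
- grease_pot: Yellow closed grease pot, 58 mm across, 48 mm tall, standing among the black sockets. Origin: centre of its underside. Leave alone.
- funnel: Red plastic funnel standing mouth down, 110 mm across, 120 mm tall, beyond the boxes. Leave alone.
- wiper_arm: Grey wiper arm about 445 mm long and 22 mm high lying beyond the boxes. Leave alone.
- spray_can: Yellow spray can, 66 mm across, 190 mm tall, beyond the boxes. Leave alone.
There are look-alikes about, which are no part of the job. Leave any green look-alike of the socket1 alone. What is shaped like the socket3 but turquoise is not meant.

How it is judged:
By the outcome, as a careful person would: the job done as asked, in the order asked, and still so for the second after the job is handed in, with the robot touching nothing.
Of socket1, socket2, socket3, socket4 only 3 to 4 are there at a start; the rules pass over those that are not, and their reading is None.
At some moment in a run one of socket1, socket2, socket3, socket4 may be knocked a few centimetres aside while the robot is not near it.
Once in a run the grip may slacken for a moment while it holds something.
It also fails if it takes over 208 s, if anything falls off the work surface, if the arm or the gripper's body presses on something with over 40 N, if the wrist force passes 120 N, or if a joint passes its speed limit or range.

### The arm

A 6-joint arm with a two-finger parallel gripper is mounted at the origin on the work surface. World frame = base frame: x ahead of the robot, y to its left, z up, the work surface at z = 0. Lengths are in mm, angles in rad, forces in N, time in s.
With the tool pointing down it reaches from about 350 to 800 mm from the base axis. Payload 7.3 kg.
Tool frame: the origin (TCP) lies at the very end of the fingers, on their centre line; the grasp point (between the pads) lies arm.grip_depth behind it (arm.grip_depth is the distance from the TCP to the grasp point, in mm); z points along the fingers, y is the line along which they close (so a half turn about z gives the same grasp; the last joint's range is limited). The gripper opens to 85 mm and grips with 20 to 120 N. Pads are 22 mm wide; open, the fingers measure 114 mm over their backs; the gripper's body (76 mm by 85 mm) begins 54 mm behind the grasp point. The pads swing forward as they close: fully open they stand 13 mm farther back than shut.
Start: joints at [0.983, 0.342, 1.524, -0, 1.275, -0.146], TCP at [224.461, 474.617, 231.322] pointing down, gripper open.
Joint ranges: [-2.53, 2.53], [-0.77, 2.02], [0.04, 2.7], [-1, 4.14], [0.28, 2.66], [-3.11, 3.11]. Speed limits (rad/s): [2.57, 2.57, 3.14, 3.14, 3.14, 3.14].

### API

Orientations are given as a unit quaternion [w, x, y, z].
In Python, from cell import status, eyes, arm gives the robot as it stands.
- The arm moves only by the tool drive_tool, never from a script. Its argument "increments" is a list that holds one entry, the list of rows, each a list of 5 numbers: the opening, from -1 (shut) to 1 (fully open), then the shift along the tool's x, y, z scaled (see below), then the turn about the tool's z scaled (see below). In form: [[[hand, tx, ty, tz, twist], ...]]. A call has 1 to 10 rows; each row shifts and turns the commanded pose from where the row before left it, along the tool's axes as they then stand; what a row does not reach is not made up. The controller multiplies each number of a shift by 30 mm and each number of a turn by pi rad. A row lasts 1/12 s, in which the tool goes at most 41.7 mm and 7.16 degrees, less where a joint would pass 70% of its speed; a pose out of reach is approached as far as the arm can. A call with a number of a shift or a turn outside -1 to 1 is refused whole. A call with a gripper value outside its range is refused whole. The fingers move at their own pace and stop on an object; the grip force is fixed at half the most. Time passes only in rows, so rows that do not move let the fingers close. It gives the time, the measured TCP pose, the force, the opening and the grip force at its end, in the units of the state.
- status.read_state(): the state, without advancing time (a new reading comes with each control period).
- eyes.read_camera(name): name is "scene" or "top" or "wrist"; returns the picture (420x560x3 uint8, red, green, blue); there is no depth.
- eyes.camera_info(name): a dict with "fx", "fy", "cx", "cy" (pixels), "camera_from_world" (4x4, takes a point from world to camera coordinates). Camera axes: x right, y down, z forward; pixel columns grow to the right and rows downward; lengths in mm; the calibration is good to about 2 mm. The wrist camera is an equidistant fisheye: a pixel r from the principal point sees the ray r / f radians off the axis. A picture is of the moment at which its call begins: read the wrist's pose just before it. camera_info takes no time and is no camera call; for the wrist camera it gives the pose at the moment of the call.
- arm.job_done(): hands the job in; it is judged then, once.
The state is a dict: "time_s": time; "qpos": joint angles; "joint_velocities": joint speeds; "joint_efforts": joint torques, N m; "ee_pos": TCP position; "eef_rot": TCP orientation; "wrist_force": force on the tool from outside, world axes, zero at the start; "moment": the same for the moment, N m; "width": finger opening in mm; "gripper_force": force on a finger pad.
Only numpy, scipy, OpenCV 4.12 (cv2) and the standard library are available. Lean on these libraries where they do the work, as an engineer would, in place of code of your own. Each camera call takes 0.05 s, during which the arm holds its last target. There are 200 camera calls.

## Working session

There is one attempt and no reset: what is moved stays moved. The work goes in short steps, Python scripts to look and compute and a tool call to move; the robot and the scene stay as the last step left them, time stands still between calls to the robot, and variables do not carry over. Pictures are saved under pics/ and viewed, at most 14 in all, crops included, and the job is handed in when it is done.

Besides the shell and the picture viewer there is one more tool, called after "Request:" by a JSON object that holds its "method" and its "body". drive_tool: Moves the arm, as the interface text tells. Its arguments: {"type":"object","properties":{"increments":{"type":"array","items":{"type":"array","items":{"type":"array","items":{"type":"number","minimum":-1,"maximum":1}}}}},"required":["increments"]}

```bash
ls; mkdir -p pics; python3 - <<'E'
from cell import status,eyes,arm
import cv2,numpy as np
print(status.read_state()); print(arm.grip_depth)
for n in ("scene","top"):
    im=eyes.read_camera(n); cv2.imwrite(f"pics/{n}0.png",im[:,:,::-1]); i=eyes.camera_info(n); print(n,i)
E
```

```text
pics
{'time_s': 0.0, 'qpos': array([ 9.83016888e-01,  3.42720043e-01,  1.52504280e+00,  2.69170663e-05,
        1.27540959e+00, -1.46008329e-01]), 'joint_velocities': array([ 2.16096498e-04,  1.66602853e-04, -9.18409126e-04, -1.29805273e-03,
        2.78197289e-05, -9.86036655e-04]), 'joint_efforts': array([ 1.85524063e-03, -4.33684731e+01, -2.46009564e+01,  1.93228533e-05,
        7.74314016e-03,  1.78738560e-05]), 'ee_pos': array([224.20312292, 474.26009167, 230.61835947]), 'eef_rot': array([-2.95364123e-04,  2.19097512e-01,  9.75702647e-01, -7.32703969e-04]), 'wrist_force': array([-0.26579183, -0.77900793, -0.64136349]), 'moment': array([-0.03420167,  0.01537132,  0.00258395]), 'gripper_force': 0.0, 'width': 85.51067049275622}
18.700000000000003
scene {'fx': 484.97829210026475, 'fy': 484.97829210026475, 'cx': 281.25860845510635, 'cy': 209.09338967117216, 'camera_from_world': array([[-2.51311151e-01,  9.67723284e-01,  1.88242070e-02,
         1.49425184e+02],
       [ 5.23191720e-01,  1.52180218e-01, -8.38517504e-01,
        -2.07246865e+02],
       [-8.14317585e-01, -2.00880130e-01, -5.44549396e-01,
         1.67071878e+03],
       [ 0.00000000e+00,  0.00000000e+00,  0.00000000e+00,
         1.00000000e+00]])}
top {'fx': 443.19146809113016, 'fy': 443.19146809113016, 'cx': 285.8609748000828, 'cy': 205.82652471615845, 'camera_from_world': array([[-4.25971938e-03, -9.99936923e-01, -1.03924950e-02,
         3.72953049e-01],
       [-9.95301340e-01,  5.24481993e-03, -9.66836844e-02,
         5.54117415e+02],
       [ 9.67320927e-02,  9.93181880e-03, -9.95260901e-01,
         1.11840365e+03],
       [ 0.00000000e+00,  0.00000000e+00,  0.00000000e+00,
         1.00000000e+00]])}
```

View pics/scene0.png

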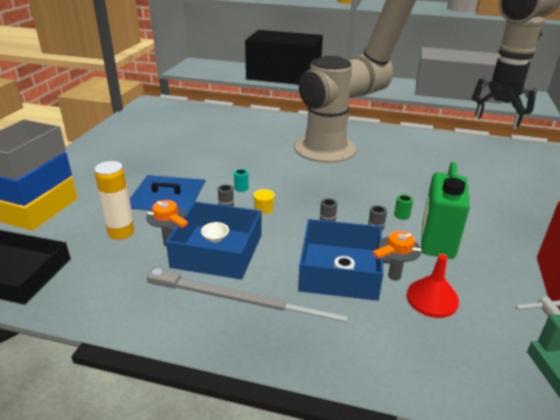

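View pics/top0.png

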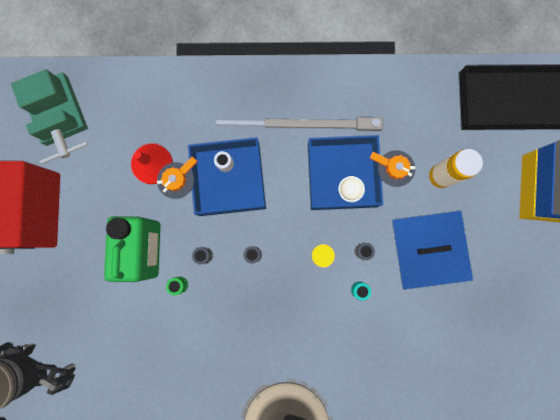

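The left box (top px ~228,176) holds the aluminium socket at (223,160), and the dish is in the right box. There are three black candidates in the top view, at (201,256), (252,255) and (365,251). The green one (176,286), the turquoise one (361,291) and the yellow pot (323,256) are not meant. I'll confirm in a crop and measure.

```bash
cat > h.py <<'E'
from cell import status,eyes,arm
import cv2,numpy as np
def ray(info,u,v,wrist=False):
    u=np.asarray(u,float);v=np.asarray(v,float)
    a=(u-info['cx'])/info['fx'];b=(v-info['cy'])/info['fy']
    if wrist:
        r=np.hypot(a,b); s=np.sinc(r/np.pi); d=np.stack([a*s,b*s,np.cos(r)],-1)
    else: d=np.stack([a,b,np.ones_like(a)],-1)
    M=info['camera_from_world'];R=M[:3,:3];o=-R.T@M[:3,3]
    return o,d@R
def plane(info,u,v,z,wrist=False):
    o,d=ray(info,u,v,wrist); return o+d*((z-o[2])/d[...,2])[...,None]
def tri(rays):
    A=np.zeros((3,3));b=np.zeros(3)
    for o,d in rays:
        d=d/np.linalg.norm(d);P=np.eye(3)-np.outer(d,d);A+=P;b+=P@o
    p=np.linalg.solve(A,b)
    return p,[float(np.linalg.norm(np.cross(d/np.linalg.norm(d),p-o))) for o,d in rays]
def blobs(im,f,amin=20):
    h=cv2.cvtColor(im,cv2.COLOR_RGB2HSV).astype(int)
    m=f(h[...,0],h[...,1],h[...,2]).astype(np.uint8)
    n,l,s,c=cv2.connectedComponentsWithStats(m)
    return m,l,[(i,s[i],c[i]) for i in range(1,n) if s[i][4]>=amin]
E
python3 - <<'E'
from h import *
t=cv2.imread('pics/top0.png');s=cv2.imread('pics/scene0.png')
a=cv2.resize(t[130:300,100:390],None,fx=2.7,fy=2.7,interpolation=cv2.INTER_CUBIC)[:, :783]
b=cv2.resize(s[160:300,130:430],None,fx=2.6,fy=2.6,interpolation=cv2.INTER_CUBIC)
cv2.imwrite('pics/crop1.png',cv2.resize(a,(783,459)));cv2.imwrite('pics/crop2.png',b)
for nm,im in(('top',t),('scene',s)):
    im=im[:,:,::-1].copy()
    for c,f in dict(orange=lambda h,s,v:(h>5)&(h<17)&(s>200)&(v>150),blue=lambda h,s,v:(h>100)&(h<118)&(s>170),black=lambda h,s,v:(v<95)).items():
        m,l,B=blobs(im,f,40); print(nm,c,[(list(map(int,x[1])),x[2].round(1).tolist()) for x in B])
E
```

```text
top orange [([371, 156, 32, 23, 82], [388.7, 168.0]), ([169, 162, 27, 28, 68], [181.4, 178.9])]
top blue [([309, 136, 74, 74, 3523], [340.8, 172.7]), ([189, 138, 76, 77, 3789], [229.4, 180.1]), ([536, 143, 24, 75, 1159], [545.3, 181.8]), ([393, 212, 79, 77, 4565], [432.0, 249.9])]
top black [([177, 42, 218, 14, 2623], [285.3, 48.1]), ([459, 65, 101, 65, 6434], [509.6, 96.8]), ([22, 71, 46, 43, 638], [48.7, 98.0]), ([32, 74, 56, 66, 671], [64.2, 121.6]), ([312, 138, 64, 8, 310], [343.1, 141.3]), ([191, 140, 65, 19, 366], [220.9, 146.5]), ([554, 143, 6, 71, 279], [557.1, 180.5]), ([217, 155, 11, 10, 79], [221.9, 159.4]), ([192, 163, 9, 48, 208], [195.9, 187.0]), ([199, 207, 67, 9, 95], [231.5, 211.1]), ([312, 206, 66, 4, 75], [343.7, 207.3]), ([106, 217, 25, 22, 424], [118.0, 228.0]), ([139, 218, 21, 63, 641], [148.5, 248.6]), ([360, 245, 13, 13, 121], [365.9, 251.0]), ([417, 245, 35, 9, 177], [434.5, 249.4]), ([204, 248, 9, 15, 55], [208.7, 255.0]), ([246, 249, 13, 12, 119], [251.6, 254.4]), ([194, 250, 13, 12, 124], [199.9, 255.4]), ([169, 281, 11, 11, 92], [173.9, 286.2]), ([357, 28
[... 875 characters left out ...]
24, 236], [5.3, 166.0]), ([442, 176, 23, 20, 350], [453.0, 186.4]), ([151, 182, 30, 12, 180], [165.4, 186.7]), ([218, 185, 15, 19, 235], [225.0, 193.7]), ([429, 184, 3, 28, 52], [430.4, 197.5]), ([320, 199, 16, 22, 283], [327.7, 209.0]), ([369, 206, 17, 19, 273], [376.9, 215.3]), ([422, 213, 8, 35, 57], [425.0, 231.0]), ([151, 222, 25, 24, 172], [165.9, 230.3]), ([0, 230, 71, 75, 3716], [28.0, 264.5]), ([376, 233, 11, 16, 74], [379.8, 242.0]), ([383, 252, 37, 28, 458], [397.9, 263.5]), ([339, 259, 11, 6, 57], [344.1, 261.5]), ([538, 315, 22, 36, 517], [549.9, 336.0]), ([0, 327, 20, 16, 184], [6.7, 333.7]), ([72, 343, 326, 77, 6887], [220.2, 385.9]), ([528, 343, 32, 55, 517], [544.5, 368.4])]
```

View pics/crop1.png

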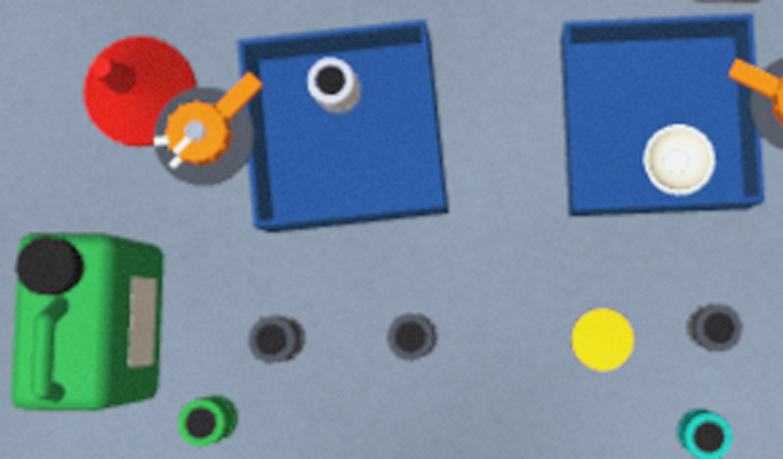

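View pics/crop2.png

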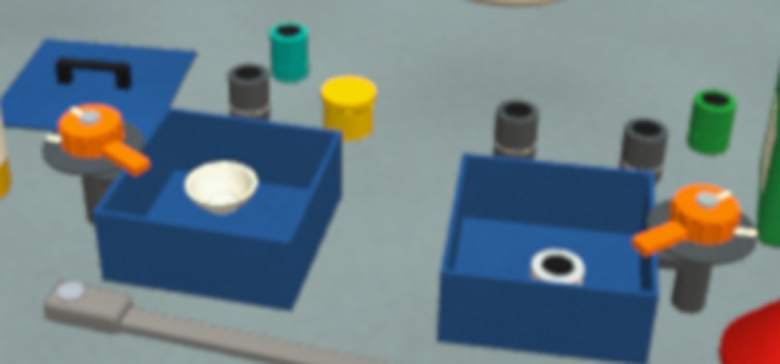

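The crops confirm exactly three black sockets, at top px (200,255), (252,254) and (366,251), each with a dark recess and a band. The green and turquoise ones are clearly different. The left box's collar lug points about 50° in from +x. Next I'll triangulate from both views.

```bash
python3 - <<'E'
from h import *
T=eyes.camera_info('top');S=eyes.camera_info('scene')
P=dict(sR=((365.9,251.0),(225.8,187.7)),sM=((251.6,254.4),(329.2,201.5)),sL=((199.9,255.4),(378.1,208.8)),alu=((221.9,159.4),(344.2,261.9)),
LL=((265.6,208.1),(308.1,219.6)),LH=((195.6,215.2),(381.9,226.2)),HH=((188.1,144.8),(382.3,271.5)),HL=((257.8,137.8),(300,265)),
coll=((172.2,178.1),(403.5,236.9)),tip=((193.5,160.5),(377,253.5)),handle=((434.5,249.4),(166,184.8)))
for k,(a,b) in P.items():
    p,e=tri([ray(T,*a),ray(S,*b)]); print(k,p.round(1),np.round(e,1))
# lid via top blue mask on z=14, box via rim
im=cv2.imread('pics/top0.png')[:,:,::-1].copy()
m,l,B=blobs(im,lambda h,s,v:(h>100)&(h<118)&(s>170),1000)
for i,s,c in B:
    if 380<s[0]<400 or s[0]<200:
        cs,_=cv2.findContours((l==i).astype(np.uint8),0,2); q=cs[0][:,0]
        z=14 if s[0]>300 else 76
        w=plane(T,q[:,0],q[:,1],z)[:,:2].astype(np.float32); print(cv2.minAreaRect(w))
i=[c for c in B]
m,l,B=blobs(im,lambda h,s,v:v<95,100)
for i,s,c in B:
    if s[0]==417:
        ys,xs=np.where(l==i); w=plane(T,xs,ys,42)[:,:2]; print('handle',w.mean(0),cv2.minAreaRect(w.astype(np.float32)))
E
```

```text
sR [ 437.  -199.6   59.1] [1.2 1.2]
sM [429.8  84.4  60.1] [1.4 1.4]
sL [428.1 212.4  59.3] [0.5 0.5]
alu [669.6 159.7  62. ] [0.7 0.7]
LL [543.9  50.2  70.9] [2.6 2.6]
LH [527.  225.   73.5] [3.8 3.8]
HH [703.3 242.   81.3] [1. 1.]
HL [721.3  69.8  74.2] [2.7 2.7]
coll [614.  273.9 113.2] [3.3 3.3]
tip [661.  225.5  92.9] [1.3 1.3]
handle [ 440.4 -376.3   41. ] [0.1 0.1]
((624.06103515625, 145.253662109375), (178.7113037109375, 175.02142333984375), 5.8568806648254395)
((440.19207763671875, -378.7711486816406), (177.1844024658203, 177.88075256347656), 7.236297607421875)
handle [ 440.38270891 -376.03742192] ((440.2259826660156, -375.0184020996094), (13.461053848266602, 85.34297943115234), 7.565737247467041)
```

Measured heights agree with the text: socket tops ~59 (56 expected), rim ~75, collar top ~113, handle 41. The box centre is ≈(624,146) with yaw ≈5.8°, and the lug is at about 0.9 rad. I'll use tool yaw 6° throughout, so tool y is the box's x and tool x is the box's y.

Request:
{"method": "drive_tool", "body": {"increments": [[[0.6, 0, 0, 0, 0.0363], [0.6, 0, 0, 0, 0.0363], [0.6, 0, 0, 0, 0.0363], [0.6, 0, 0, 0, 0.0363], [0.6, 0, 0, 0, 0.0363], [0.6, 0, 0, 0, 0.0363], [0.6, 0, 0, 0, 0.0363], [0.6, 0, 0, 0, 0.0363], [0.6, 0, 0, 0, 0.0363], [0.6, 0, 0, 0, 0]]]}}

```text
time_s: 0.93
ee_pos: [224.3, 474.4, 230.9]
eef_rot: [0.0, 0.671, 0.741, -0.0]
wrist_force: [1.1, 0.7, -0.6]
width: 68.3
gripper_force: 0.0
```

```bash
cat >> h.py <<'E'
def yaw():
    w,x,y,z=status.read_state()['eef_rot']; 
    ty=np.array([2*(x*y-w*z),1-2*(x*x+z*z)]); return np.arctan2(ty[1],ty[0])
def go(*pts):
    "tool-axis shifts (units of 30 mm) through world points"
    p=status.read_state()['ee_pos'];a=yaw();print('t',round(status.read_state()['time_s'],2),'at',p.round(1),'yaw',round(np.degrees(a),2))
    for q in pts:
        d=np.array(q)-p; c,s=np.cos(a),np.sin(a)
        print(q,'->',(np.array([-s*d[0]+c*d[1],c*d[0]+s*d[1],-d[2]])/30).round(2)); p=np.array(q,float)
E
python3 -c "
from h import *
go((330,250,230),(437,-200,200),(437,-200,110))"
```

```text
t 0.93 at [224.3 474.4 230.9] yaw 5.65
(330, 250, 230) -> [-7.79  2.77  0.03]
(437, -200, 200) -> [-15.28   2.07   1.  ]
(437, -200, 110) -> [0. 0. 3.]
```

Request:
{"method": "drive_tool", "body": {"increments": [[[0.6, -0.866, 0.308, 0, 0], [0.6, -0.866, 0.308, 0, 0], [0.6, -0.866, 0.308, 0, 0], [0.6, -0.866, 0.308, 0, 0], [0.6, -0.866, 0.308, 0, 0], [0.6, -0.866, 0.308, 0, 0], [0.6, -0.866, 0.308, 0, 0], [0.6, -0.866, 0.308, 0, 0], [0.6, -0.866, 0.308, 0, 0], [0.6, 0, 0, 0, 0]]]}}

```text
time_s: 1.77
ee_pos: [332.5, 247.4, 231.2]
eef_rot: [0.001, 0.67, 0.743, -0.0]
wrist_force: [-0.4, 0.6, 0.1]
width: 68.4
gripper_force: 0.0
```

Request:
{"method": "drive_tool", "body": {"increments": [[[0.6, -0.955, 0.129, 0.06, 0], [0.6, -0.955, 0.129, 0.06, 0], [0.6, -0.955, 0.129, 0.06, 0], [0.6, -0.955, 0.129, 0.06, 0], [0.6, -0.955, 0.129, 0.06, 0], [0.6, -0.955, 0.129, 0.06, 0], [0.6, -0.955, 0.129, 0.06, 0], [0.6, -0.955, 0.129, 0.06, 0]]]}}

```text
time_s: 2.43
ee_pos: [385.5, 24.7, 216.8]
eef_rot: [-0.0, 0.669, 0.744, 0.0]
wrist_force: [1.4, -0.3, -0.0]
width: 68.7
gripper_force: 0.0
```

Request:
{"method": "drive_tool", "body": {"increments": [[[0.6, -0.955, 0.129, 0.06, 0], [0.6, -0.955, 0.129, 0.06, 0], [0.6, -0.955, 0.129, 0.06, 0], [0.6, -0.955, 0.129, 0.06, 0], [0.6, -0.955, 0.129, 0.06, 0], [0.6, -0.955, 0.129, 0.06, 0], [0.6, -0.955, 0.129, 0.06, 0], [0.6, -0.955, 0.129, 0.06, 0], [0.6, 0, 0, 0, 0], [0.6, 0, 0, 0, 0]]]}}

```text
time_s: 3.27
ee_pos: [439.7, -199.6, 201.8]
eef_rot: [-0.001, 0.67, 0.743, 0.0]
wrist_force: [1.3, -0.1, -0.5]
width: 68.4
gripper_force: 0.0
```

```bash
python3 - <<'E'
from h import *
go((437,-200,110))
i=eyes.camera_info('wrist');im=eyes.read_camera('wrist');cv2.imwrite('pics/w1.png',im[:,:,::-1]);print(i)
np.savez('w1',im=im,**i)
E
```

```text
t 3.27 at [ 439.7 -199.6  201.8] yaw 5.91
(437, -200, 110) -> [-0.   -0.09  3.06]
{'fx': 325.19226210127806, 'fy': 325.19226210127806, 'cx': 282.52302951345547, 'cy': 204.2273002040377, 'camera_from_world': array([[ 9.94708849e-01,  1.02720824e-01, -1.65488612e-03,
        -4.16449642e+02],
       [ 9.95559130e-02, -9.59835163e-01,  2.62307224e-01,
        -2.62278334e+02],
       [ 2.53559963e-02, -2.61084070e-01, -9.64982996e-01,
         2.87649962e+02],
       [ 0.00000000e+00,  0.00000000e+00,  0.00000000e+00,
         1.00000000e+00]])}
```

View pics/w1.png

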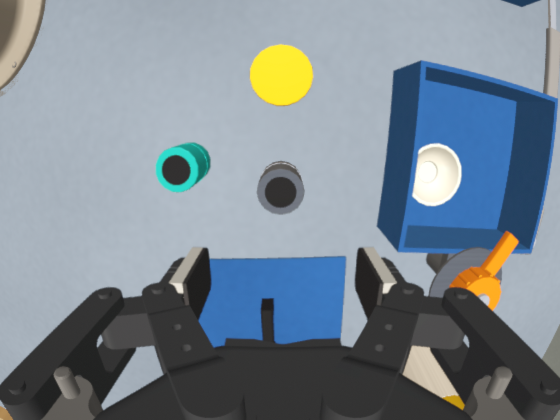

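The wrist view shows the black socket's recess at (281,191), turquoise at (177,169) and the pot at (282,74), all clear of the fingers. I'll check the position.

```bash
cat >> h.py <<'E'
def wrist_dark(k=None):
    i=eyes.camera_info('wrist');im=eyes.read_camera('wrist')
    m,l,B=blobs(im,lambda h,s,v:v<50,150)
    return i,im,[(c.round(1),int(s[4]),plane(i,c[0],c[1],56,True)[:2].round(1)) for _,s,c in B if s[4]<3000]
E
python3 - <<'E'
from h import *
i,im,r=wrist_dark(); print(r)
T=eyes.camera_info('top')
for c,_,_ in r: print(tri([ray(i,*c,True),ray(T,365.9,251.0)]))
print(plane(i,np.array([281]),np.array([191.]),56,True))
E
```

```text
[(array([195.9, 285.4]), 1142, array([ 359.8, -307.8])), (array([369.3, 285.6]), 1141, array([ 539.4, -289.1])), (array([468.6, 355.3]), 2385, array([ 711.1, -394.6])), (array([ 96.5, 355.4]), 2425, array([ 212.8, -447.4])), (array([267.6, 319.5]), 385, array([ 437.7, -340.4])), (array([281.7, 347.9]), 497, array([ 456.9, -379.3])), (array([194.5, 365. ]), 540, array([ 354.6, -424.5])), (array([370.7, 364.9]), 546, array([ 568.2, -401.9])), (array([532.1, 390.6]), 1427, array([ 917.5, -506.8])), (array([ 31.5, 392.5]), 1528, array([  24.7, -609.9])), (array([129.9, 399.1]), 600, array([ 250.2, -526.3])), (array([434.6, 399.1]), 627, array([ 689.7, -479.2]))]
(array([ 432.29729471, -153.11033996,  318.97550202]), [7.4019167716688905, 7.401916771668878])
(array([ 441.97744562, -154.52472899,  312.49044491]), [4.717924761291597, 4.7179247612914645])
(array([ 442.29192039, -149.72417389,  333.12144008]), [5.8357831514011265, 5.835783151401056])
(array([ 432.31879121, -148.22277344,  337.53550676]), [8.459593280161505, 8.459593280161485])
(array([ 436.03800352, -158.49334614,  309.92647175]), [2.626651091580912, 2.626651091580964])
(array([ 436.96532527, -157.4797879 ,  316.63781583]), [1.7487033600474415, 1.7487033600474287])
(array([ 433.22961887, -153.66940572,  327.21781902]), [5.803058645302303, 5.8030586453021975])
(array([ 440.89456911, -154.59213913,  324.16538005]), [2.54818815122818, 2.5481881512282225])
(array([ 442.30133533, -148.11600715,  338.99220775]), [6.319941569137607, 6.319941569137634])
(array([ 432.48460628, -146.73987547,  342.10414344]), [8.823095696021099, 8.82309569602097])
(array([ 432.4700102 , -150.58571756,  335.81076507]), [7.1782454705266465, 7.178245470526694])
(array([ 441.82777163, -151.81070816,  332.70893182]), [4.053002261887328, 4.053002261887245])
[[ 437.75859197 -198.9330652    56.        ]]
```

Wrist and triangulation agree at (437.5,−199.3). Descend and grip.

Request:
{"method": "drive_tool", "body": {"increments": [[[0.6, 0.02, -0.075, 0.8, 0], [0.6, 0, 0, 0.9, 0], [0.6, 0, 0, 0.9, 0], [0.6, 0, 0, 0.9, 0], [0.6, 0, 0, 0.9, 0], [0.6, 0, 0, 0.8, 0], [0.6, 0, 0, 0.5, 0], [0.6, 0, 0, 0.3, 0], [0.6, 0, 0, 0, 0], [-1, 0, 0, 0, 0]]]}}

```text
time_s: 4.2
ee_pos: [437.7, -198.1, 22.9]
eef_rot: [0.0, 0.669, 0.743, 0.0]
wrist_force: [0.1, 0.1, 0.4]
width: 57.8
gripper_force: 0.0
```

Request:
{"method": "drive_tool", "body": {"increments": [[[-1, 0, 0, 0, 0], [-1, 0, 0, 0, 0], [-1, 0, 0, 0, 0], [-1, 0, 0, 0, 0], [-1, 0, 0, 0, 0], [-1, 0, 0, 0, 0]]]}}

```text
time_s: 4.7
ee_pos: [438.3, -199.0, 23.9]
eef_rot: [0.001, 0.67, 0.742, 0.0]
wrist_force: [0.1, 2.3, 7.2]
width: 42.6
gripper_force: 61.1
```

Request:
{"method": "drive_tool", "body": {"increments": [[[-1, 0, 0, -0.3, 0], [-1, 0, 0, -0.5, 0], [-1, 0, 0, -0.9, 0], [-1, 0, 0, -0.9, 0], [-1, 0, 0, -0.9, 0], [-1, 0, 0, -0.9, 0], [-1, 0, 0, -0.6, 0], [-1, 0, 0, 0, 0]]]}}

```text
time_s: 5.37
ee_pos: [439.1, -199.9, 177.0]
eef_rot: [0.004, 0.67, 0.742, 0.001]
wrist_force: [0.1, 0.4, -1.8]
width: 42.5
gripper_force: 61.2
```

```bash
cat >> h.py <<'E'
BC=np.array([624,146.]);BY=np.radians(5.8)
def B(x,y,z):
    c,s=np.cos(BY),np.sin(BY); return (*(BC+[c*x-s*y,s*x+c*y]).round(1),z)
E
python3 -c "
from h import *
go(B(-33,-56,172))"
```

```text
t 5.37 at [ 439.1 -199.9  177. ] yaw 5.88
(np.float64(596.8), np.float64(87.0), 172) -> [8.97 6.21 0.17]
```

Request:
{"method": "drive_tool", "body": {"increments": [[[-1, 0.897, 0.621, 0.01, 0], [-1, 0.897, 0.621, 0.01, 0], [-1, 0.897, 0.621, 0.01, 0], [-1, 0.897, 0.621, 0.01, 0], [-1, 0.897, 0.621, 0.01, 0], [-1, 0.897, 0.621, 0.01, 0], [-1, 0.897, 0.621, 0.01, 0], [-1, 0.897, 0.621, 0.01, 0], [-1, 0.897, 0.621, 0.01, 0], [-1, 0.897, 0.621, 0.01, 0]]]}}

```text
time_s: 6.2
ee_pos: [595.0, 89.5, 168.3]
eef_rot: [-0.001, 0.67, 0.742, -0.001]
wrist_force: [0.3, 0.6, -2.4]
width: 43.0
gripper_force: 45.3
```

Request:
{"method": "drive_tool", "body": {"increments": [[[-1, 0, 0, 0, 0], [-1, 0, 0, 0, 0]]]}}

```text
time_s: 6.37
ee_pos: [594.7, 89.4, 168.0]
eef_rot: [-0.001, 0.669, 0.743, -0.001]
wrist_force: [-0.3, -0.9, -1.6]
width: 42.3
gripper_force: 61.4
```

```bash
python3 - <<'E'
from h import *
go(B(-33,-56,172))
i=eyes.camera_info('wrist');im=eyes.read_camera('wrist');cv2.imwrite('pics/w2.png',im[:,:,::-1])
np.savez('w2',im=im,**i); print(status.read_state()['width'])
E
```

```text
t 6.37 at [594.7  89.4 168. ] yaw 6.04
(np.float64(596.8), np.float64(87.0), 172) -> [-0.09  0.06 -0.13]
42.40053980000479
```

View pics/w2.png

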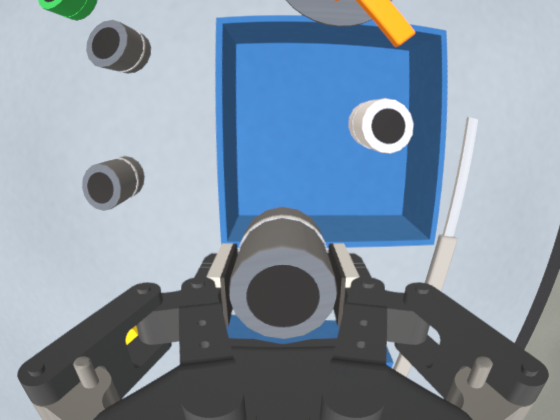

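The socket is held well. The box is seen with outer rim corners (217,18), (446,31) and (435,243), alu recess (388,126), and two other sockets at (106,47) and (100,187).

```bash
python3 - <<'E'
from h import *
d=dict(np.load('w2.npz'));im=d['im']
P=np.array([(217,18),(446,31),(435,243),(388,126),(106,47),(100,187)],float)
for p,z in zip(P,[76,76,76,61,56,56]): print(p,plane(d,*p,z,True).round(1))
m,l,Bs=blobs(im,lambda h,s,v:(h>98)&(h<118)&(s>130),5000)
for i,s,c in Bs:
    cs,_=cv2.findContours((l==i).astype(np.uint8),0,2)
    q=max(cs,key=cv2.contourArea)[:,0];w=plane(d,q[:,0],q[:,1],76,True)[:,:2]
    c5,s5=np.cos(.101),np.sin(.101);loc=(w-[624,146])@np.array([[c5,-s5],[s5,c5]])
    for ax,sg,nm in((0,-1,'-x'),(0,1,'+x'),(1,1,'+y'),(1,-1,'-y')):
        o=1-ax;k=loc[(np.abs(loc[:,o])<60)&(loc[:,ax]*sg>70)]
        if len(k)>10: f=np.polyfit(k[:,o],k[:,ax],1);print(nm,len(k),np.median(k[:,ax]).round(1),'slope deg',np.degrees(f[0]).round(2))
E
```

```text
[217.  18.] [531.7 226.4  76. ]
[446.  31.] [706.4 244.4  76. ]
[435. 243.] [725.7  71.2  76. ]
[388. 126.] [670.6 159.8  61. ]
[106.  47.] [428.8 209.3  56. ]
[100. 187.] [429.3  84.5  56. ]
+x 24 91.5 slope deg -0.12
+y 54 84.3 slope deg -8.59
-y 26 -81.5 slope deg -19.09
```

Box centre is 2–4 mm farther in x by this view, so I take (626.5,147.5). That is good enough for the sockets, and I'll refine it before the lid.

```bash
sed -i 's/BC=np.array(\[624,146.\])/BC=np.array([626.5,147.5])/' h.py; python3 -c "
from h import *
go(B(-33,-56,30))"
```

```text
t 6.42 at [594.3  88.3 168.2] yaw 5.96
(np.float64(599.3), np.float64(88.5), 30) -> [-0.01  0.17  4.61]
```

Request:
{"method": "drive_tool", "body": {"increments": [[[-1, 0, 0.17, 0.2, 0], [-1, 0, 0, 0.8, 0], [-1, 0, 0, 0.8, 0], [-1, 0, 0, 0.8, 0], [-1, 0, 0, 0.8, 0], [-1, 0, 0, 0.6, 0], [-1, 0, 0, 0.4, 0], [-1, 0, 0, 0.2, 0], [-1, 0, 0, 0, 0], [-1, 0, 0, 0, 0]]]}}

```text
time_s: 7.25
ee_pos: [600.7, 88.1, 32.1]
eef_rot: [0.0, 0.67, 0.742, 0.0]
wrist_force: [0.3, -0.4, -2.0]
width: 42.8
gripper_force: 62.1
```

```bash
python3 -c "
from h import *
go(B(-33,-56,30)); print(status.read_state()['wrist_force'],status.read_state()['width'])"
```

```text
t 7.25 at [600.7  88.1  32.1] yaw 5.84
(np.float64(599.3), np.float64(88.5), 30) -> [ 0.02 -0.05  0.07]
[ 0.26319926 -0.40762638 -2.00338379] 42.78463343097048
```

Request:
{"method": "drive_tool", "body": {"increments": [[[-1, 0, 0, 0.07, 0], [-1, 0, 0, 0.03, 0], [0.3, 0, 0, 0, 0], [0.3, 0, 0, 0, 0], [0.3, 0, 0, 0, 0], [0.3, 0, 0, 0, 0], [0.3, 0, 0, -0.3, 0], [0.3, 0, 0, -0.8, 0], [0.3, 0, 0, -0.9, 0], [0.3, 0, 0, -0.9, 0]]]}}

```text
time_s: 8.08
ee_pos: [599.2, 88.6, 116.4]
eef_rot: [-0.001, 0.67, 0.742, -0.001]
wrist_force: [0.1, 0.1, 0.4]
width: 55.3
gripper_force: 0.0
```

Request:
{"method": "drive_tool", "body": {"increments": [[[0.5, 0, 0, -0.9, 0], [0.6, 0, 0, -0.9, 0], [0.6, 0, 0, 0, 0]]]}}

```text
time_s: 8.33
ee_pos: [602.4, 88.8, 176.0]
eef_rot: [0.003, 0.67, 0.743, 0.003]
wrist_force: [1.1, 1.1, 0.7]
width: 68.3
gripper_force: 0.0
```

```bash
python3 -c "
from h import *
go((430,84.5,150),(430,84.5,22))"
```

```text
t 8.33 at [602.4  88.8 176. ] yaw 5.89
(430, 84.5, 150) -> [ 0.45 -5.73  0.87]
(430, 84.5, 22) -> [0.   0.   4.27]
```

Request:
{"method": "drive_tool", "body": {"increments": [[[0.6, 0.07, -0.955, 0.1, 0], [0.6, 0.07, -0.955, 0.1, 0], [0.6, 0.07, -0.955, 0.1, 0], [0.6, 0.07, -0.955, 0.1, 0], [0.6, 0.07, -0.955, 0.1, 0], [0.6, 0.1, -0.955, 0.1, 0], [0.6, 0, 0, 0, 0], [0.6, 0, 0, 0, 0]]]}}

```text
time_s: 9.0
ee_pos: [426.5, 84.5, 151.8]
eef_rot: [-0.0, 0.67, 0.743, -0.0]
wrist_force: [-0.2, 0.8, 0.3]
width: 68.5
gripper_force: 0.0
```

```bash
cat >> h.py <<'E'
def find(x,y,r=60,z=56,thr=62):
    i=eyes.camera_info('wrist');im=eyes.read_camera('wrist')
    m,l,Bs=blobs(im,lambda h,s,v:v<thr,100)
    for _,s,c in Bs:
        p=plane(i,c[0],c[1],z,True)[:2]
        if np.hypot(*(p-[x,y]))<r: print('dark',c.round(1),s[2:].tolist(),p.round(1))
    return i,im
E
python3 -c "
from h import *
go((430,84.5,22)); i,im=find(430,84.5); find(430,84.5,thr=50)
cv2.imwrite('pics/w3.png',im[:,:,::-1])"
```

```text
t 9.0 at [426.5  84.5 151.8] yaw 5.9
(430, 84.5, 22) -> [-0.01  0.12  4.33]
dark [287.2 206.1] [37, 35, 1017] [429.9  84.2]
dark [285.  206.1] [35, 34, 915] [430.   83.9]
```

The recess is at (287,206), giving (430,84), still in place.

Request:
{"method": "drive_tool", "body": {"increments": [[[0.6, -0.01, 0.12, 0.6, 0], [0.6, 0, 0, 0.9, 0], [0.6, 0, 0, 0.9, 0], [0.6, 0, 0, 0.8, 0], [0.6, 0, 0, 0.6, 0], [0.6, 0, 0, 0.4, 0], [0.6, 0, 0, 0.1, 0], [0.6, 0, 0, 0, 0], [-1, 0, 0, 0, 0], [-1, 0, 0, 0, 0]]]}}

```text
time_s: 9.93
ee_pos: [432.3, 84.5, 23.2]
eef_rot: [0.001, 0.67, 0.742, 0.001]
wrist_force: [-1.9, -0.3, 2.4]
width: 45.5
gripper_force: 1.8
```

Request:
{"method": "drive_tool", "body": {"increments": [[[-1, 0, 0, 0, 0], [-1, 0, 0, 0, 0], [-1, 0, 0, 0, 0], [-1, 0, 0, 0, 0], [-1, 0, 0, 0, 0]]]}}

```text
time_s: 10.35
ee_pos: [432.4, 84.5, 23.6]
eef_rot: [0.001, 0.67, 0.742, 0.001]
wrist_force: [-0.1, -0.4, 6.9]
width: 42.6
gripper_force: 61.2
```

Request:
{"method": "drive_tool", "body": {"increments": [[[-1, 0, 0, -0.3, 0], [-1, 0, 0, -0.5, 0], [-1, 0, 0, -0.9, 0], [-1, 0, 0, -0.9, 0], [-1, 0, 0, -0.9, 0], [-1, 0, 0, -0.9, 0], [-1, 0, 0, -0.6, 0], [-1, 0, 0, 0, 0]]]}}

```text
time_s: 11.02
ee_pos: [433.4, 84.6, 176.6]
eef_rot: [0.003, 0.67, 0.742, 0.003]
wrist_force: [0.5, -0.1, -2.0]
width: 42.5
gripper_force: 61.3
```

```bash
python3 -c "
from h import *
go(B(-33,-6,170),B(-33,-6,30))"
```

```text
t 11.02 at [433.4  84.6 176.6] yaw 5.89
(np.float64(594.3), np.float64(138.2), 170) -> [1.23 5.52 0.22]
(np.float64(594.3), np.float64(138.2), 30) -> [0.   0.   4.67]
```

Request:
{"method": "drive_tool", "body": {"increments": [[[-1, 0.205, 0.92, 0, 0], [-1, 0.205, 0.92, 0, 0], [-1, 0.205, 0.92, 0, 0], [-1, 0.205, 0.92, 0, 0], [-1, 0.205, 0.92, 0, 0], [-1, 0.205, 0.92, 0, 0], [-1, 0, 0, 0, 0], [-1, 0, 0, 0, 0]]]}}

```text
time_s: 11.68
ee_pos: [592.1, 138.3, 170.4]
eef_rot: [-0.001, 0.67, 0.743, -0.001]
wrist_force: [-0.4, -0.6, -2.4]
width: 42.6
gripper_force: 61.9
```

```bash
python3 - <<'E'
from h import *
go(B(-33,-6,30)); print(status.read_state()['width'])
i=eyes.camera_info('top');im=eyes.read_camera('top');cv2.imwrite('pics/t2.png',im[:,:,::-1])
i=eyes.camera_info('wrist');im=eyes.read_camera('wrist')
np.savez('w4',im=im,**i);cv2.imwrite('pics/w4.png',im[:,:,::-1])
E
```

```text
t 11.68 at [592.1 138.3 170.4] yaw 5.91
(np.float64(594.3), np.float64(138.2), 30) -> [-0.01  0.07  4.68]
42.588849818321336
```

View pics/w4.png

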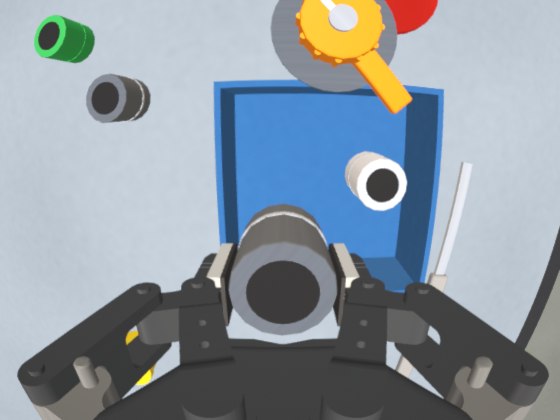

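The held socket is upright over the free row; box corners are at (215,83) and (443,90), and the collar axis screw is at (343,17). Placing now.

Request:
{"method": "drive_tool", "body": {"increments": [[[-1, 0, 0.07, 0.3, 0], [-1, 0, 0, 0.8, 0], [-1, 0, 0, 0.8, 0], [-1, 0, 0, 0.8, 0], [-1, 0, 0, 0.8, 0], [-1, 0, 0, 0.6, 0], [-1, 0, 0, 0.35, 0], [-1, 0, 0, 0.2, 0], [-1, 0, 0, 0, 0], [-1, 0, 0, 0, 0]]]}}

```text
time_s: 12.62
ee_pos: [594.9, 138.3, 33.7]
eef_rot: [0.0, 0.67, 0.742, 0.0]
wrist_force: [0.5, -0.4, -1.3]
width: 42.5
gripper_force: 61.9
```

```bash
python3 - <<'E'
from h import *
go(B(-33,-6,30)); print(status.read_state()['wrist_force'],status.read_state()['width'])
d=dict(np.load('w4.npz'))
for p,z in(((215,83),76),((443,90),76),((343,17),112),((404,107),96),((104,98),56),((381,185),61)): print(p,plane(d,*map(float,p),z,True).round(1))
E
```

```text
t 12.62 at [594.9 138.3  33.7] yaw 5.88
(np.float64(594.3), np.float64(138.2), 30) -> [-0.   -0.02  0.12]
[ 0.49884648 -0.36523911 -1.32427606] 42.48668560276888
(215, 83) [532.1 225.5  76. ]
(443, 90) [705.9 244.2  76. ]
(343, 17) [615.  273.5 112. ]
(404, 107) [666.7 222.7  96. ]
(104, 98) [426.7 212.9  56. ]
(381, 185) [669.7 159.7  61. ]
```

Request:
{"method": "drive_tool", "body": {"increments": [[[-1, 0, 0, 0.1, 0], [-1, 0, 0, 0.06, 0], [0.3, 0, 0, 0, 0], [0.3, 0, 0, 0, 0], [0.3, 0, 0, 0, 0], [0.3, 0, 0, 0, 0], [0.3, 0, 0, -0.3, 0], [0.3, 0, 0, -0.8, 0], [0.3, 0, 0, -0.9, 0], [0.3, 0, 0, -0.9, 0]]]}}

```text
time_s: 13.45
ee_pos: [592.9, 138.2, 115.7]
eef_rot: [-0.001, 0.67, 0.742, -0.001]
wrist_force: [1.1, 0.5, 1.2]
width: 56.1
gripper_force: 0.0
```

Request:
{"method": "drive_tool", "body": {"increments": [[[0.5, 0, 0, -0.9, 0], [0.6, 0, 0, -0.9, 0], [0.6, 0, 0, 0, 0]]]}}

```text
time_s: 13.7
ee_pos: [596.2, 138.7, 175.3]
eef_rot: [0.003, 0.67, 0.743, 0.003]
wrist_force: [0.1, -0.5, 0.2]
width: 68.3
gripper_force: 0.0
```

```bash
sed -i 's/BC=np.array(\[626.5,147.5\]);BY=np.radians(5.8)/BC=np.array([628,148.]);BY=np.radians(6)/' h.py;python3 -c "
from h import *
go((428.5,211,150),(428.5,211,22))"
```

```text
t 13.7 at [596.2 138.7 175.3] yaw 5.89
(428.5, 211, 150) -> [ 2.97 -5.31  0.84]
(428.5, 211, 22) -> [0.   0.   4.27]
```

Request:
{"method": "drive_tool", "body": {"increments": [[[0.6, 0.495, -0.885, 0.13, 0], [0.6, 0.495, -0.885, 0.13, 0], [0.6, 0.495, -0.885, 0.13, 0], [0.6, 0.495, -0.885, 0.13, 0], [0.6, 0.495, -0.885, 0.13, 0], [0.6, 0.495, -0.885, 0.13, 0], [0.6, 0, 0, 0, 0], [0.6, 0, 0, 0, 0]]]}}

```text
time_s: 14.37
ee_pos: [425.1, 210.9, 145.7]
eef_rot: [-0.001, 0.669, 0.743, -0.001]
wrist_force: [0.7, 0.5, 0.6]
width: 68.4
gripper_force: 0.0
```

```bash
python3 -c "
from h import *
go((428.5,211,22)); find(428.5,211,80)"
```

```text
t 14.37 at [425.1 210.9 145.7] yaw 6.01
(428.5, 211, 22) -> [-0.01  0.11  4.12]
dark [287.3 205.3] [38, 36, 1085] [428.1 212.9]
```

Recess at (287,205), giving (428,212.5).

Request:
{"method": "drive_tool", "body": {"increments": [[[0.6, 0.03, 0.1, 0.5, 0], [0.6, 0, 0, 0.9, 0], [0.6, 0, 0, 0.9, 0], [0.6, 0, 0, 0.8, 0], [0.6, 0, 0, 0.5, 0], [0.6, 0, 0, 0.4, 0], [0.6, 0, 0, 0.1, 0], [0.6, 0, 0, 0, 0], [-1, 0, 0, 0, 0], [-1, 0, 0, 0, 0]]]}}

```text
time_s: 15.25
ee_pos: [430.5, 211.8, 23.6]
eef_rot: [0.0, 0.67, 0.742, 0.001]
wrist_force: [-0.4, 0.8, 1.9]
width: 45.4
gripper_force: 1.5
```

Request:
{"method": "drive_tool", "body": {"increments": [[[-1, 0, 0, 0, 0], [-1, 0, 0, 0, 0], [-1, 0, 0, 0, 0], [-1, 0, 0, 0, 0], [-1, 0, 0, 0, 0]]]}}

```text
time_s: 15.67
ee_pos: [430.7, 212.0, 23.9]
eef_rot: [0.001, 0.67, 0.742, 0.001]
wrist_force: [0.0, -1.8, 6.5]
width: 42.6
gripper_force: 61.3
```

Request:
{"method": "drive_tool", "body": {"increments": [[[-1, 0, 0, -0.3, 0], [-1, 0, 0, -0.5, 0], [-1, 0, 0, -0.9, 0], [-1, 0, 0, -0.9, 0], [-1, 0, 0, -0.9, 0], [-1, 0, 0, -0.9, 0], [-1, 0, 0, -0.6, 0], [-1, 0, 0, 0, 0]]]}}

```text
time_s: 16.33
ee_pos: [431.5, 212.6, 177.0]
eef_rot: [0.002, 0.67, 0.743, 0.003]
wrist_force: [0.4, 0.4, -3.7]
width: 42.1
gripper_force: 61.4
```

```bash
python3 -c "
from h import *
go(B(-35,45,175),B(-35,45,30))"
```

```text
t 16.33 at [431.5 212.6 177. ] yaw 5.89
(np.float64(588.5), np.float64(189.1), 175) -> [-1.32  5.12  0.07]
(np.float64(588.5), np.float64(189.1), 30) -> [0.   0.   4.83]
```

Request:
{"method": "drive_tool", "body": {"increments": [[[-1, -0.22, 0.853, 0, 0], [-1, -0.22, 0.853, 0, 0], [-1, -0.22, 0.853, 0, 0], [-1, -0.22, 0.853, 0, 0], [-1, -0.22, 0.853, 0, 0], [-1, -0.22, 0.853, 0, 0], [-1, 0, 0, 0, 0], [-1, 0, 0, 0, 0]]]}}

```text
time_s: 17.0
ee_pos: [586.5, 187.6, 170.7]
eef_rot: [-0.001, 0.67, 0.742, -0.001]
wrist_force: [-1.3, -0.0, -2.8]
width: 42.7
gripper_force: 62.2
```

```bash
python3 - <<'E'
from h import *
go(B(-35,45,31)); print(status.read_state()['width'])
T=eyes.camera_info('top')
im=cv2.imread('pics/t2.png')
i=eyes.camera_info('wrist');im=eyes.read_camera('wrist')
np.savez('w5',im=im,**i);cv2.imwrite('pics/w5.png',im[:,:,::-1])
E
```

```text
t 17.0 at [586.5 187.6 170.7] yaw 5.82
(np.float64(588.5), np.float64(189.1), 31) -> [0.04 0.07 4.66]
42.67264721597155
```

View pics/w5.png

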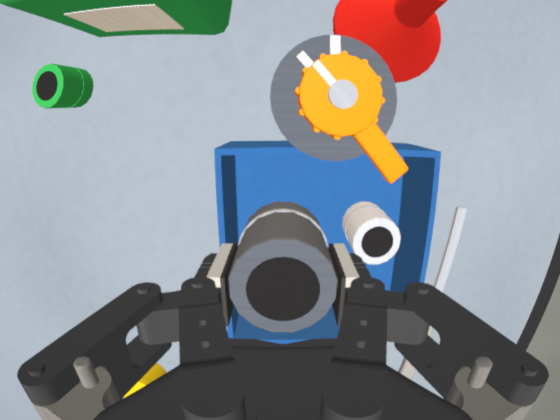

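The collar is fully in view: screw axis (343,94), lug tip (398,172), pointer (303,58), locked mark (335,45). Placing the third socket.

Request:
{"method": "drive_tool", "body": {"increments": [[[-1, 0.03, 0.03, 0.3, 0], [-1, 0, 0, 0.8, 0], [-1, 0, 0, 0.8, 0], [-1, 0, 0, 0.8, 0], [-1, 0, 0, 0.8, 0], [-1, 0, 0, 0.6, 0], [-1, 0, 0, 0.35, 0], [-1, 0, 0, 0.2, 0], [-1, 0, 0, 0, 0], [-1, 0, 0, 0, 0]]]}}

```text
time_s: 17.88
ee_pos: [587.6, 189.5, 34.0]
eef_rot: [0.0, 0.67, 0.743, 0.0]
wrist_force: [-0.3, -0.0, -3.1]
width: 42.8
gripper_force: 62.2
```

```bash
python3 - <<'E'
from h import *
go(B(-35,45,30)); print(status.read_state()['wrist_force'],status.read_state()['width'])
d=dict(np.load('w5.npz'))
for p,z in(((216,146),76),((440,151),76),((343,94),112),((398,172),96),((303,58),110),((335,45),85)): print(p,plane(d,*map(float,p),z,True).round(1))
E
```

```text
t 17.88 at [587.6 189.5  34. ] yaw 5.9
(np.float64(588.5), np.float64(189.1), 30) -> [-0.02  0.03  0.13]
[-0.29173571 -0.02494076 -3.08525557] 42.77226787181009
(216, 146) [532.2 228.3  76. ]
(440, 151) [705.7 245.   76. ]
(343, 94) [615.1 272.7 112. ]
(398, 172) [664.4 226.1  96. ]
(303, 58) [588.2 292.6 110. ]
(335, 45) [610.5 309.9  85. ]
```

Request:
{"method": "drive_tool", "body": {"increments": [[[-1, 0, 0, 0.1, 0], [-1, 0, 0, 0.06, 0], [0.3, 0, 0, 0, 0], [0.3, 0, 0, 0, 0], [0.3, 0, 0, 0, 0], [0.3, 0, 0, 0, 0], [0.3, 0, 0, -0.3, 0], [0.3, 0, 0, -0.8, 0], [0.3, 0, 0, -0.9, 0], [0.3, 0, 0, -0.9, 0]]]}}

```text
time_s: 18.72
ee_pos: [586.2, 189.0, 116.4]
eef_rot: [-0.001, 0.67, 0.742, -0.001]
wrist_force: [1.1, 0.9, 0.9]
width: 55.7
gripper_force: 0.0
```

Request:
{"method": "drive_tool", "body": {"increments": [[[0.5, 0, 0, -0.9, 0], [0.6, 0, 0, -0.9, 0], [0.6, 0, 0, -0.6, 0], [0.6, 0, 0, 0, 0]]]}}

```text
time_s: 19.05
ee_pos: [588.7, 189.6, 192.8]
eef_rot: [0.002, 0.67, 0.742, 0.003]
wrist_force: [0.3, 0.3, 0.4]
width: 68.2
gripper_force: 0.0
```

```bash
python3 - <<'E'
from h import *
T=eyes.camera_info('top');S=eyes.camera_info('scene')
im=cv2.imread('pics/top0.png')[:,:,::-1].copy();sc=cv2.imread('pics/scene0.png')[:,:,::-1].copy()
f=lambda h,s,v:((h<4)|(h>176))&(s>190)
for nm,i,x in(('top',T,im),('scene',S,sc)):
    m,l,Bs=blobs(x,f,100);print(nm,[(s.tolist(),c.round(1)) for _,s,c in Bs])
print('funnel tip',tri([ray(T,142,157),ray(S,441,258)]),'base c',plane(T,np.array([152.]),np.array([163.5]),0),'base left/right',plane(T,np.array([131.,173]),np.array([163.,163]),0))
go()
E
```

```text
top [([132, 144, 40, 40, 1076], array([149.4, 162.1])), ([0, 162, 60, 86, 4137], array([ 26.1, 205.2]))]
scene [([538, 203, 22, 97, 1297], array([551.6, 257.1])), ([408, 255, 50, 62, 1758], array([433.6, 293.3]))]
funnel tip (array([666.62893913, 350.48694198, 111.82555649]), [4.87865994456225, 4.878659944562203]) base c [[672.50718733 356.04850695   0.        ]] base left/right [[674.22092227 412.54272932   0.        ]
 [673.51067623 299.67884992   0.        ]]
t 19.05 at [588.7 189.6 192.8] yaw 5.89
```

Funnel spout is ~99 mm from the collar axis, so gripping the disc across the lug is clear. Rotate the tool to ~46.6° (perpendicular to the lug).

Request:
{"method": "drive_tool", "body": {"increments": [[[0.7, 0.8, 0.7, 0, 0], [0.7, 0.8, 0.6, 0, 0], [0.7, 0.8, 0, 0, 0], [0.7, 0, 0, 0, -0.0377], [0.7, 0, 0, 0, -0.0377], [0.7, 0, 0, 0, -0.0377], [0.7, 0, 0, 0, -0.0377], [0.7, 0, 0, 0, -0.0377], [0.7, 0, 0, 0, -0.0377], [0.7, 0, 0, 0, 0]]]}}

```text
time_s: 19.88
ee_pos: [617.9, 264.6, 186.7]
eef_rot: [-0.001, 0.368, 0.93, -0.001]
wrist_force: [-0.2, 0.2, -1.0]
width: 72.7
gripper_force: 0.0
```

Request:
{"method": "drive_tool", "body": {"increments": [[[0.7, 0, 0, 0, 0]]]}}

```text
time_s: 19.97
ee_pos: [618.2, 264.6, 186.9]
eef_rot: [-0.001, 0.371, 0.928, -0.001]
wrist_force: [-0.7, -0.7, -0.4]
width: 72.5
gripper_force: 0.0
```

```bash
python3 - <<'E'
from h import *
go((615,273,150),(615,273,88))
T=eyes.camera_info('top');im=eyes.read_camera('top')
w=eyes.camera_info('wrist');iw=eyes.read_camera('wrist')
np.savez('w6',im=iw,**w)
cv2.imwrite('pics/c6.png',np.hstack([cv2.resize(im[120:240,130:290],(400,300))[:,:,::-1],cv2.resize(iw,(400,300))[:,:,::-1]]))
E
```

```text
t 19.97 at [618.2 264.6 186.9] yaw 46.4
(615, 273, 150) -> [0.27 0.13 1.23]
(615, 273, 88) -> [0.   0.   2.07]
```

View pics/c6.png

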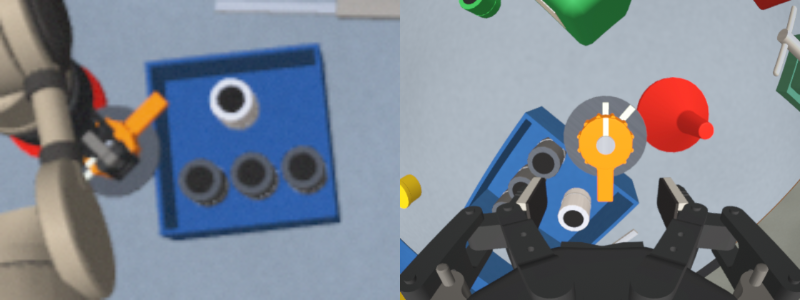

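All three black sockets and the alu stand upright in the box. The lug is perpendicular to the fingers' closing line. Descend on the collar disc.

Request:
{"method": "drive_tool", "body": {"increments": [[[0.7, 0.27, 0.13, 0.4, 0], [0.7, 0, 0, 0.7, 0], [0.7, 0, 0, 0.7, 0], [0.7, 0, 0, 0.6, 0], [0.7, 0, 0, 0.4, 0], [0.7, 0, 0, 0.2, 0], [0.7, 0, 0, 0.1, 0], [0.7, 0, 0, 0, 0], [0.7, 0, 0, 0, 0]]]}}

```text
time_s: 20.82
ee_pos: [616.2, 273.4, 95.5]
eef_rot: [0.001, 0.37, 0.929, 0.001]
wrist_force: [0.3, 0.2, 0.3]
width: 72.4
gripper_force: 0.0
```

```bash
python3 - <<'E'
from h import *
go((615,273,88))
w=eyes.camera_info('wrist');iw=eyes.read_camera('wrist')
m,l,Bs=blobs(iw,lambda h,s,v:(h>5)&(h<20)&(s>180)&(v>150),300)
print([(s.tolist(),c.round(1)) for _,s,c in Bs], plane(w,*Bs[0][2],110,True))
E
```

```text
t 20.82 at [616.2 273.4  95.5] yaw 46.57
(615, 273, 88) -> [ 0.02 -0.04  0.25]
[([218, 198, 125, 146, 10094], array([279.5, 264.9]))] [612.53846456 274.55629708 110.        ]
```

Request:
{"method": "drive_tool", "body": {"increments": [[[0.7, 0, -0.02, 0.18, 0], [-1, 0, 0, 0, 0], [-1, 0, 0, 0, 0], [-1, 0, 0, 0, 0], [-1, 0, 0, 0, 0], [-1, 0, 0, 0, 0]]]}}

```text
time_s: 21.37
ee_pos: [614.9, 272.6, 89.5]
eef_rot: [-0.0, 0.37, 0.929, -0.0]
wrist_force: [-3.5, -2.1, 4.3]
width: 51.8
gripper_force: 63.2
```

Request:
{"method": "drive_tool", "body": {"increments": [[[-1, 0, 0, 0, -0.01], [-1, 0, 0, 0, -0.02]]]}}

```text
time_s: 21.53
ee_pos: [615.0, 272.7, 89.5]
eef_rot: [-0.0, 0.325, 0.946, -0.0]
wrist_force: [-3.0, -1.8, 3.9]
width: 51.9
gripper_force: 63.4
```

Request:
{"method": "drive_tool", "body": {"increments": [[[-1, 0, 0, 0, -0.03], [-1, 0, 0, 0, -0.03], [-1, 0, 0, 0, -0.03], [-1, 0, 0, 0, -0.03], [-1, 0, 0, 0, -0.03], [-1, 0, 0, 0, -0.03], [-1, 0, 0, 0, -0.03], [-1, 0, 0, 0, 0], [-1, 0, 0, 0, 0]]]}}

```text
time_s: 22.28
ee_pos: [615.1, 273.0, 89.5]
eef_rot: [0.0, 0.003, 1.0, 0.0]
wrist_force: [-4.0, 0.8, 4.3]
width: 51.9
gripper_force: 63.5
```

Request:
{"method": "drive_tool", "body": {"increments": [[[0.7, 0, 0, 0, 0], [0.7, 0, 0, 0, 0], [0.7, 0, 0, 0, 0], [0.7, 0, 0, 0, 0], [0.7, 0, 0, -0.3, 0], [0.7, 0, 0, -0.7, 0], [0.7, 0, 0, -0.9, 0], [0.7, 0, 0, -0.9, 0], [0.7, 0, 0, -0.9, 0], [0.7, 0, 0, -0.3, 0]]]}}

```text
time_s: 23.12
ee_pos: [616.9, 273.3, 214.9]
eef_rot: [0.004, 0.002, 1.0, 0.001]
wrist_force: [0.5, 0.3, 1.7]
width: 72.7
gripper_force: 0.0
```

```bash
python3 - <<'E'
from h import *
go()
w=eyes.camera_info('wrist');iw=eyes.read_camera('wrist')
m,l,Bs=blobs(iw,lambda h,s,v:(h>5)&(h<20)&(s>180)&(v>150),300)
for i,s,c in Bs:
    ys,xs=np.where(l==i);p=plane(w,xs,ys,96,True)[:,:2];d=p-[615,273];r=np.hypot(*d.T)
    k=r>45; print(s.tolist(),'lug deg',np.degrees(np.arctan2(*d[k].mean(0)[::-1])),r.max())
E
```

```text
t 23.12 at [616.9 273.3 214.9] yaw 89.78
[247, 161, 69, 110, 464] lug deg -8.079883747534776 69.82027109910334
```

```bash
python3 - <<'E'
from h import *
w=eyes.camera_info('wrist');iw=eyes.read_camera('wrist')
np.savez('w7',im=iw,**w)
h=cv2.cvtColor(iw,cv2.COLOR_RGB2HSV); print(h[240,282],h[210,300],h[190,282])
m,l,Bs=blobs(iw,lambda h,s,v:(h>5)&(h<25)&(s>180)&(v>150),300)
for i,s,c in Bs:
    ys,xs=np.where(l==i);p=plane(w,xs,ys,96,True)[:,:2];d=p-[615,273];r=np.hypot(*d.T)
    for a in (42,50,58):
        k=(r>a)&(r<75); print(s.tolist(),k.sum(),'lug deg',np.degrees(np.arctan2(*d[k].mean(0)[::-1])),r.max())
cv2.imwrite('pics/c7.png',iw[100:400,130:430][:,:,::-1])
E
```

```text
[ 20 219 255] [ 20 220 255] [111  11 223]
[0, 30, 29, 38, 697] 0 lug deg nan 343.2998990560682
[0, 30, 29, 38, 697] 0 lug deg nan 343.2998990560682
[0, 30, 29, 38, 697] 0 lug deg nan 343.2998990560682
[247, 161, 70, 110, 3757] 537 lug deg -1.090301147255944 69.99860380820469
[247, 161, 70, 110, 3757] 371 lug deg -0.9672817244134836 69.99860380820469
[247, 161, 70, 110, 3757] 216 lug deg -0.8124920266782683 69.99860380820469<stdin>:9: RuntimeWarning: Mean of empty slice.
  ret = um.true_divide(
```

View pics/c7.png

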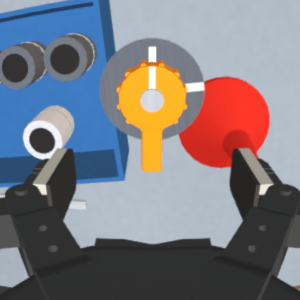

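The lug is at world −0.9°, so the collar is ≈0.12 rad: clear of the lid. Next, go to the lid.

Request:
{"method": "drive_tool", "body": {"increments": [[[0.2, 0.268, -0.983, 0.05, 0], [0.2, 0.268, -0.983, 0.05, 0], [0.2, 0.268, -0.983, 0.05, 0], [0.2, 0.268, -0.983, 0.05, 0], [0.2, 0.268, -0.983, 0.05, 0], [0.2, 0.268, -0.983, 0.05, 0], [0.2, 0.268, -0.983, 0.05, 0], [0.2, 0.268, -0.983, 0.05, 0], [0.2, 0.268, -0.983, 0.05, 0], [0.2, 0.268, -0.983, 0.05, 0]]]}}

```text
time_s: 24.05
ee_pos: [532.1, -23.0, 192.2]
eef_rot: [-0.002, 0.002, 1.0, 0.0]
wrist_force: [1.1, -0.4, 0.1]
width: 51.2
gripper_force: 0.0
```

Request:
{"method": "drive_tool", "body": {"increments": [[[0.2, 0.268, -0.983, 0.05, 0], [0.2, 0.268, -0.983, 0.05, 0], [0.2, 0.268, -0.983, 0.05, 0], [0.2, 0.268, -0.983, 0.05, 0], [0.2, 0.268, -0.983, 0.05, 0], [0.2, 0.268, -0.983, 0.05, 0], [0.2, 0.268, -0.983, 0.05, 0], [0.2, 0.268, -0.983, 0.05, 0], [0.2, 0.268, -0.983, 0.05, 0], [0.2, 0.268, -0.983, 0.05, 0]]]}}

```text
time_s: 24.88
ee_pos: [450.9, -317.2, 177.1]
eef_rot: [-0.001, 0.002, 1.0, 0.001]
wrist_force: [0.9, 0.3, 0.0]
width: 51.1
gripper_force: 0.0
```

Request:
{"method": "drive_tool", "body": {"increments": [[[0.2, 0, 0, 0, 0.0352], [0.2, 0, 0, 0, 0.0352], [0.2, 0, 0, 0, 0.0352], [0.2, 0, 0, 0, 0.0352], [0.2, 0, 0, 0, 0.0352], [0.2, 0, 0, 0, 0.0352], [0.2, 0, 0, 0, 0.0352]]]}}

```text
time_s: 25.47
ee_pos: [451.5, -315.8, 177.1]
eef_rot: [-0.002, 0.382, 0.924, 0.001]
wrist_force: [0.4, 0.4, -0.0]
width: 51.0
gripper_force: 0.0
```

Request:
{"method": "drive_tool", "body": {"increments": [[[0.2, 0, 0, 0, 0.0352], [0.2, 0, 0, 0, 0.0352], [0.2, 0, 0, 0, 0.0352], [0.2, 0, 0, 0, 0.0352], [0.2, 0, 0, 0, 0.0352], [0.2, 0, 0, 0, 0.0352], [0.2, 0, 0, 0, 0], [0.2, 0, 0, 0, 0]]]}}

```text
time_s: 26.13
ee_pos: [451.7, -315.9, 177.7]
eef_rot: [-0.001, 0.659, 0.752, 0.0]
wrist_force: [-0.4, -0.6, 0.2]
width: 51.2
gripper_force: 0.0
```

```bash
python3 - <<'E'
from h import *
go((440.3,-376,150),(440.3,-376,20))
w=eyes.camera_info('wrist');iw=eyes.read_camera('wrist')
np.savez('w8',im=iw,**w)
cv2.imwrite('pics/w8.png',iw[:,:,::-1])
E
```

```text
t 26.13 at [ 451.7 -315.9  177.7] yaw 7.61
(440.3, -376, 150) -> [-1.93 -0.64  0.92]
(440.3, -376, 20) -> [0.   0.   4.33]
```

View pics/w8.png

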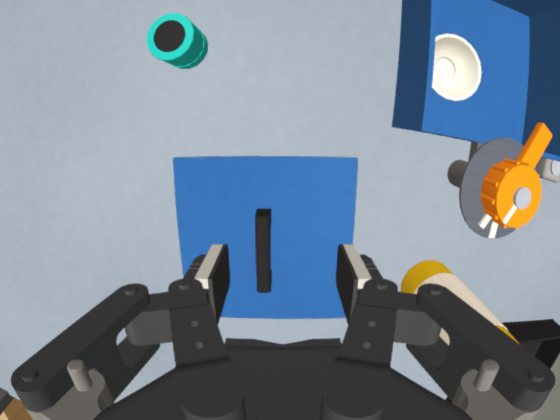

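The lid is fully visible: corners (174,158), (356,157), (186,318); handle bar top (263,210)–(263,291).

```bash
python3 - <<'E'
from h import *
d=dict(np.load('w8.npz'));im=d['im']
P=[plane(d,*map(float,p),14,True)[:2] for p in((174,158),(356,157),(186,318),(353,318))]
print(np.round(P,1)); e=P[1]-P[0];print('len',np.hypot(*e),'yaw',np.degrees(np.arctan2(e[1],e[0])),'c',((P[1]+P[2])/2).round(1),((P[0]+P[3])/2).round(1))
m,l,B_=blobs(im,lambda h,s,v:v<70,200)
for i,s,c in B_:
    if 250<c[0]<275 and 210<c[1]<290:
        ys,xs=np.where(l==i); w=plane(d,xs,ys,42,True)[:,:2]; print(s.tolist(),cv2.minAreaRect(w.astype(np.float32)))
T=eyes.camera_info('top')
print(tri([ray(d,263.,250.5,True),ray(T,434.5,249.4)]))
E
```

```text
[[ 341.1 -300.6]
 [ 517.5 -277. ]
 [ 359.3 -485.6]
 [ 552.1 -457.2]]
len 177.93795696480305 yaw 7.621233363618121 c [ 438.4 -381.3] [ 446.6 -378.9]
[256, 209, 15, 83, 1124] ((440.62701416015625, -374.24237060546875), (13.026291847229004, 84.49964141845703), 6.83665132522583)
(array([ 440.24023371, -386.24265389,   10.41409397]), [0.16329657553128404, 0.16329657553122018])
```

Request:
{"method": "drive_tool", "body": {"increments": [[[0.0, -0.65, -0.21, 0.6, 0], [0.0, -0.65, -0.21, 0.8, 0], [0.0, -0.63, -0.21, 0.8, 0], [0.0, 0, 0, 0.8, 0], [0.0, 0, 0, 0.8, 0], [0.0, 0, 0, 0.5, 0], [0.0, 0, 0, 0.4, 0], [0.0, 0, 0, 0.2, 0], [0.0, 0, 0, 0, 0], [0.0, 0, 0, 0, 0]]]}}

```text
time_s: 27.02
ee_pos: [441.1, -376.3, 32.1]
eef_rot: [-0.0, 0.659, 0.752, 0.0]
wrist_force: [-0.6, -0.2, 0.6]
width: 42.8
gripper_force: 0.0
```

```bash
python3 - <<'E'
from h import *
go((440.5,-376,21))
E
```

```text
t 27.02 at [ 441.1 -376.3   32.1] yaw 7.5
(440.5, -376, 21) -> [ 0.01 -0.02  0.37]
```

Request:
{"method": "drive_tool", "body": {"increments": [[[0.0, 0, -0.01, 0.2, 0], [0.0, 0, 0, 0.17, 0], [-1, 0, 0, 0, 0], [-1, 0, 0, 0, 0], [-1, 0, 0, 0, 0], [-1, 0, 0, 0, 0], [-1, 0, 0, 0, 0], [-1, 0, 0, 0, 0]]]}}

```text
time_s: 27.68
ee_pos: [440.8, -376.4, 21.2]
eef_rot: [0.0, 0.66, 0.751, 0.0]
wrist_force: [-2.0, 1.0, 2.1]
width: 12.8
gripper_force: 59.0
```

Request:
{"method": "drive_tool", "body": {"increments": [[[-1, 0, 0, -0.2, 0], [-1, 0, 0, -0.3, 0], [-1, 0, 0, -0.6, 0], [-1, 0, 0, -0.9, 0], [-1, 0, 0, -0.9, 0], [-1, 0, 0, -0.9, 0], [-1, 0, 0, -0.9, 0], [-1, 0, 0, -0.5, 0], [-1, 0, 0, 0, 0], [-1, 0, 0, 0, 0]]]}}

```text
time_s: 28.52
ee_pos: [440.8, -376.3, 177.5]
eef_rot: [0.001, 0.66, 0.751, -0.0]
wrist_force: [-0.2, -0.4, -5.2]
width: 12.3
gripper_force: 58.8
```

```bash
python3 - <<'E'
from h import *
go(B(0,0,180),B(0,0,93))
E
```

```text
t 28.52 at [ 440.8 -376.3  177.5] yaw 7.43
(np.float64(628.0), np.float64(148.0), 180) -> [16.52  8.45 -0.08]
(np.float64(628.0), np.float64(148.0), 93) -> [0.  0.  2.9]
```

Request:
{"method": "drive_tool", "body": {"increments": [[[-1, 0.4, 0.2, 0, 0], [-1, 0.8, 0.41, 0, 0], [-1, 0.826, 0.4225, 0, 0], [-1, 0.826, 0.4225, 0, 0], [-1, 0.826, 0.4225, 0, 0], [-1, 0.826, 0.4225, 0, 0], [-1, 0.826, 0.4225, 0, 0], [-1, 0.826, 0.4225, 0, 0], [-1, 0.826, 0.4225, 0, 0], [-1, 0.826, 0.4225, 0, 0]]]}}

```text
time_s: 29.35
ee_pos: [528.3, -126.1, 175.0]
eef_rot: [-0.002, 0.66, 0.751, -0.001]
wrist_force: [-0.0, -0.2, -5.4]
width: 12.2
gripper_force: 58.8
```

Request:
{"method": "drive_tool", "body": {"increments": [[[-1, 0.826, 0.4225, 0, 0], [-1, 0.826, 0.4225, 0, 0], [-1, 0.826, 0.4225, 0, 0], [-1, 0.826, 0.4225, 0, 0], [-1, 0.826, 0.4225, 0, 0], [-1, 0.826, 0.4225, 0, 0], [-1, 0.826, 0.4225, 0, 0], [-1, 0.7, 0.36, 0, 0], [-1, 0, 0, 0, 0.008], [-1, 0, 0, 0, 0]]]}}

```text
time_s: 30.18
ee_pos: [601.4, 79.2, 174.5]
eef_rot: [-0.002, 0.668, 0.744, -0.001]
wrist_force: [-0.0, 0.2, -4.6]
width: 12.4
gripper_force: 59.0
```

```bash
python3 - <<'E'
from h import *
go(B(0,0,180),B(0,0,93)); s=status.read_state(); print(s['width'],s['gripper_force'])
E
```

```text
t 30.18 at [601.4  79.2 174.5] yaw 6.1
(np.float64(628.0), np.float64(148.0), 180) -> [ 2.19  1.12 -0.18]
(np.float64(628.0), np.float64(148.0), 93) -> [0.  0.  2.9]
12.41355318663785 58.957398533821106
```

Request:
{"method": "drive_tool", "body": {"increments": [[[-1, 0.6, 0.3, 0, 0], [-1, 0.7, 0.36, 0, 0], [-1, 0.6, 0.31, 0, 0], [-1, 0.29, 0.15, 0.2, 0], [-1, 0, 0, 0.5, 0], [-1, 0, 0, 0.5, 0], [-1, 0, 0, 0.3, 0], [-1, 0, 0, 0, 0], [-1, 0, 0, 0, 0]]]}}

```text
time_s: 30.93
ee_pos: [628.7, 145.3, 131.1]
eef_rot: [-0.001, 0.669, 0.743, -0.001]
wrist_force: [0.7, -0.6, -3.7]
width: 12.4
gripper_force: 59.1
```

```bash
python3 - <<'E'
from h import *
go(B(0,0,93)); s=status.read_state(); print(s['width'],s['gripper_force'])
w=eyes.camera_info('wrist');iw=eyes.read_camera('wrist');t=eyes.read_camera('scene')
np.savez('w9',im=iw,**w)
cv2.imwrite('pics/w9.png',np.hstack([iw[20:400,100:460],cv2.resize(t[150:330,250:460],(440,380))])[:,:,::-1])
E
```

```text
t 30.93 at [628.7 145.3 131.1] yaw 5.96
(np.float64(628.0), np.float64(148.0), 93) -> [ 0.09 -0.01  1.27]
12.367815110028523 59.08217668533325
```

View pics/w9.png

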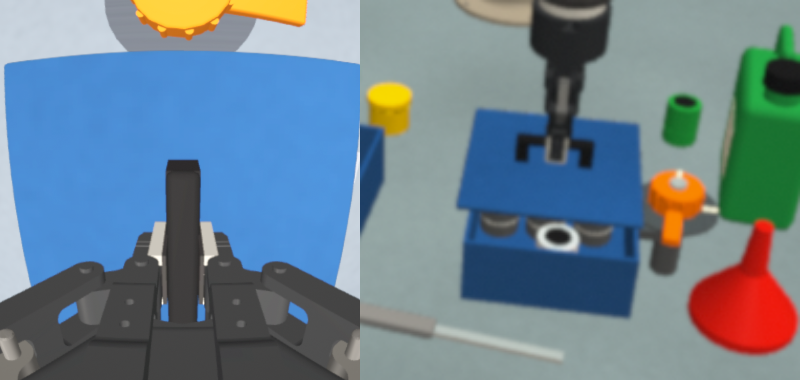

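The lid is level above the box and aligned; its +y corners are at wrist px ~(105,86) and (459,82). I'll check its offset along y.

```bash
python3 - <<'E'
from h import *
d=dict(np.load('w9.npz'))
c,s=np.cos(BY),np.sin(BY)
for p,z in(((107,86),124),((280,71),124),((456,84),124),((282,190),152)):
    q=plane(d,*map(float,p),z,True)[:2]; e=q-BC; print(p,q.round(1),'local',(c*e[0]+s*e[1]).round(1),(-s*e[0]+c*e[1]).round(1))
E
```

```text
(107, 86) [531.4 222.5] local -88.3 84.2
(280, 71) [618.3 232.7] local -0.8 85.2
(456, 84) [706.  241.5] local 87.4 84.9
(282, 190) [624.4 183.5] local 0.2 35.7
```

Request:
{"method": "drive_tool", "body": {"increments": [[[-1, 0.13, 0.0, 0, 0], [-1, 0, 0, 0.3, 0], [-1, 0, 0, 0.3, 0], [-1, 0, 0, 0.2, 0], [-1, 0, 0, 0.2, 0], [-1, 0, 0, 0.1, 0], [-1, 0, 0, 0.1, 0], [-1, 0, 0, 0, 0], [-1, 0, 0, 0, 0]]]}}

```text
time_s: 31.78
ee_pos: [628.9, 149.8, 96.0]
eef_rot: [0.0, 0.669, 0.743, 0.0]
wrist_force: [0.9, 0.3, -4.1]
width: 12.7
gripper_force: 59.1
```

```bash
python3 - <<'E'
from h import *
go(B(0,0,89)); s=status.read_state(); print(s['width'],s['gripper_force'],s['wrist_force'])
E
```

```text
t 31.78 at [628.9 149.8  96. ] yaw 5.99
(np.float64(628.0), np.float64(148.0), 89) -> [-0.06 -0.04  0.23]
12.657165659109534 59.090922474861145 [ 0.90186841  0.33405489 -4.1455726 ]
```

Request:
{"method": "drive_tool", "body": {"increments": [[[-1, 0, 0, 0.1, 0], [-1, 0, 0, 0.08, 0], [-1, 0, 0, 0.05, 0], [-1, 0, 0, 0, 0], [-1, 0, 0, 0, 0]]]}}

```text
time_s: 32.2
ee_pos: [628.9, 149.8, 89.3]
eef_rot: [0.0, 0.669, 0.743, 0.0]
wrist_force: [-0.3, -0.2, -3.1]
width: 12.7
gripper_force: 59.3
```

Request:
{"method": "drive_tool", "body": {"increments": [[[-1, 0, 0, 0.05, 0], [-1, 0, 0, 0, 0], [-1, 0, 0, 0, 0]]]}}

```text
time_s: 32.45
ee_pos: [628.9, 149.8, 89.2]
eef_rot: [0.0, 0.669, 0.743, 0.0]
wrist_force: [-4.6, -2.3, 6.3]
width: 12.6
gripper_force: 60.4
```

Request:
{"method": "drive_tool", "body": {"increments": [[[0.0, 0, 0, 0, 0], [0.0, 0, 0, 0, 0], [0.0, 0, 0, 0, 0], [0.0, 0, 0, 0, 0], [0.0, 0, 0, -0.4, 0], [0.0, 0, 0, -0.8, 0], [0.0, 0, 0, -0.9, 0], [0.0, 0, 0, -0.9, 0], [0.0, 0, 0, -0.9, 0], [0.0, 0, 0, 0, 0]]]}}

```text
time_s: 33.28
ee_pos: [631.6, 150.2, 212.2]
eef_rot: [0.004, 0.669, 0.743, 0.004]
wrist_force: [1.2, -0.3, 1.0]
width: 42.6
gripper_force: 0.0
```

```bash
python3 - <<'E'
from h import *
go((615,273,195)); w=eyes.camera_info('wrist');iw=eyes.read_camera('wrist');t=eyes.read_camera('scene')
np.savez('w10',im=iw,**w)
cv2.imwrite('pics/w10.png',np.hstack([iw[20:400,100:460],cv2.resize(t[170:320,270:460],(440,380))])[:,:,::-1])
E
```

```text
t 33.28 at [631.6 150.2 212.2] yaw 6.0
(615, 273, 195) -> [ 4.13 -0.12  0.57]
```

View pics/w10.png

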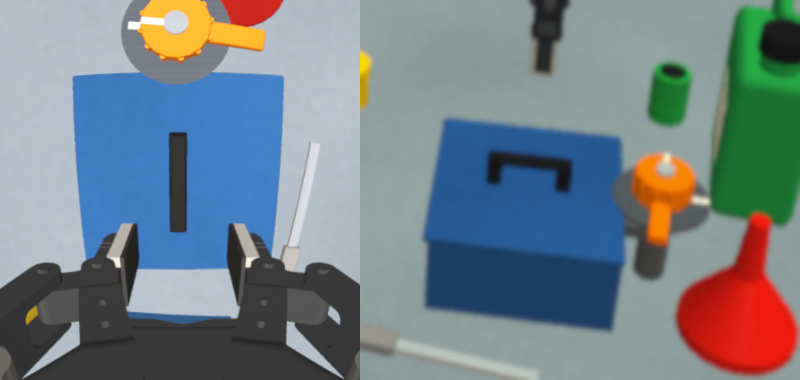

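The lid is seated level and square (lid edges parallel to the box, lug clear). Now turn the collar to lock.

Request:
{"method": "drive_tool", "body": {"increments": [[[0.7, 0.8, 0, 0, 0], [0.7, 0.9, 0, 0, 0], [0.7, 0.9, -0.06, 0, 0], [0.7, 0.9, -0.06, 0, 0], [0.7, 0.6, 0, 0, 0], [0.7, 0, 0, 0, -0.0355], [0.7, 0, 0, 0, -0.0355], [0.7, 0, 0, 0, -0.0355], [0.7, 0, 0, 0, -0.0355], [0.7, 0, 0, 0, -0.0355]]]}}

```text
time_s: 34.22
ee_pos: [611.7, 271.7, 203.1]
eef_rot: [-0.001, 0.436, 0.9, -0.001]
wrist_force: [0.3, -0.7, 0.1]
width: 72.8
gripper_force: 0.0
```

Request:
{"method": "drive_tool", "body": {"increments": [[[0.7, 0, 0, 0, -0.0355], [0.7, 0, 0, 0, -0.0355], [0.7, 0, 0, 0, -0.0355], [0.7, 0, 0, 0, -0.0355], [0.7, 0, 0, 0, -0.0355], [0.7, 0, 0, 0, -0.0355], [0.7, 0, 0, 0, -0.0355], [0.7, 0, 0, 0, -0.0355], [0.7, 0, 0, 0, 0], [0.7, 0, 0, 0, 0]]]}}

```text
time_s: 35.05
ee_pos: [612.0, 271.6, 203.5]
eef_rot: [-0.001, 0.01, 1.0, -0.0]
wrist_force: [0.3, -0.0, 0.1]
width: 72.8
gripper_force: 0.0
```

```bash
cat >> h.py <<'E'
def lug():
    w=eyes.camera_info('wrist');iw=eyes.read_camera('wrist')
    m,l,Bs=blobs(iw,lambda h,s,v:(h>5)&(h<25)&(s>180)&(v>150),300)
    ys,xs=np.where(m>0);p=plane(w,xs,ys,96,True)[:,:2];d=p-[615,273];r=np.hypot(*d.T)
    k=(r>45)&(r<75); print(k.sum(),'lug deg',np.degrees(np.arctan2(*d[k].mean(0)[::-1])).round(2))
    return w,iw
E
python3 - <<'E'
from h import *
go((615,273,90)); lug()
E
```

```text
t 35.05 at [612.  271.6 203.5] yaw 88.87
(615, 273, 90) -> [-0.1   0.05  3.78]
505 lug deg -0.92
```

Lug at −0.9°, tool at 88.9°: descend and grip.

Request:
{"method": "drive_tool", "body": {"increments": [[[0.7, -0.08, 0.04, 0.4, 0], [0.7, 0, 0, 0.8, 0], [0.7, 0, 0, 0.8, 0], [0.7, 0, 0, 0.7, 0], [0.7, 0, 0, 0.5, 0], [0.7, 0, 0, 0.3, 0], [0.7, 0, 0, 0.1, 0], [0.7, 0, 0, 0, 0], [0.7, 0, 0, 0, 0]]]}}

```text
time_s: 35.85
ee_pos: [615.4, 273.1, 97.3]
eef_rot: [0.001, 0.008, 1.0, 0.0]
wrist_force: [-0.1, 0.3, -1.0]
width: 72.6
gripper_force: 0.0
```

```bash
python3 -c "
from h import *
go((615,273,89.5));print(status.read_state()['wrist_force'])"
```

```text
t 35.85 at [615.4 273.1  97.3] yaw 89.03
(615, 273, 89.5) -> [ 0.01 -0.    0.26]
[-0.05087703  0.33523952 -1.00461687]
```

Request:
{"method": "drive_tool", "body": {"increments": [[[0.7, 0, 0, 0.24, 0], [-1, 0, 0, 0, 0], [-1, 0, 0, 0, 0], [-1, 0, 0, 0, 0], [-1, 0, 0, 0, 0], [-1, 0, 0, 0, 0]]]}}

```text
time_s: 36.35
ee_pos: [614.8, 273.0, 90.0]
eef_rot: [0.0, 0.008, 1.0, 0.0]
wrist_force: [-2.4, -0.9, 3.7]
width: 52.0
gripper_force: 63.3
```

Request:
{"method": "drive_tool", "body": {"increments": [[[-1, 0, 0, 0, 0.02], [-1, 0, 0, 0, 0.03], [-1, 0, 0, 0, 0.03], [-1, 0, 0, 0, 0.03], [-1, 0, 0, 0, 0.03], [-1, 0, 0, 0, 0.03], [-1, 0, 0, 0, 0.03], [-1, 0, 0, 0, 0.03]]]}}

```text
time_s: 37.02
ee_pos: [614.7, 272.8, 89.9]
eef_rot: [0.0, 0.363, 0.932, -0.0]
wrist_force: [-2.6, -1.4, 3.5]
width: 52.1
gripper_force: 63.7
```

Request:
{"method": "drive_tool", "body": {"increments": [[[-1, 0, 0, 0, 0.03], [-1, 0, 0, 0, 0.03], [-1, 0, 0, 0, 0.03], [-1, 0, 0, 0, 0.03], [-1, 0, 0, 0, 0.03], [-1, 0, 0, 0, 0.03], [-1, 0, 0, 0, 0.03], [-1, 0, 0, 0, 0.022], [-1, 0, 0, 0, 0], [-1, 0, 0, 0, 0]]]}}

```text
time_s: 37.85
ee_pos: [614.6, 272.8, 89.9]
eef_rot: [-0.0, 0.669, 0.743, -0.0]
wrist_force: [-2.8, -1.4, 5.5]
width: 52.3
gripper_force: 63.9
```

Request:
{"method": "drive_tool", "body": {"increments": [[[0.7, 0, 0, 0, 0], [0.7, 0, 0, 0, 0], [0.7, 0, 0, 0, 0], [0.7, 0, 0, 0, 0], [0.7, 0, 0, -0.3, 0], [0.7, 0, 0, -0.7, 0], [0.7, 0, 0, -0.9, 0], [0.7, 0, 0, -0.9, 0], [0.7, 0, 0, -0.9, 0], [0.7, 0, 0, 0, 0]]]}}

```text
time_s: 38.68
ee_pos: [617.5, 273.8, 208.1]
eef_rot: [0.003, 0.67, 0.743, 0.005]
wrist_force: [-0.7, 0.2, 1.5]
width: 72.3
gripper_force: 0.0
```

```bash
python3 - <<'E'
from h import *
go(); w,iw=lug(); np.savez('w11',im=iw,**w)
h=cv2.cvtColor(iw,cv2.COLOR_RGB2HSV).astype(int)
for z,lo,hi,nm in((85,36,45,'mark'),(108,20,39,'pointer')):
    v,u=np.where((h[...,1]<40)&(h[...,2]>225)); p=plane(w,u,v,z,True)[:,:2]-[615,273]; r=np.hypot(*p.T);k=(r>lo)&(r<hi)
    a=np.degrees(np.arctan2(p[k,1],p[k,0])); print(nm,k.sum(),np.median(a) if k.any() else '',a.min() if k.any() else '',a.max() if k.any() else '')
t=eyes.read_camera('top')
cv2.imwrite('pics/w11.png',np.hstack([cv2.resize(iw[60:300,160:400],(400,400),interpolation=2),cv2.resize(t[130:230,130:230],(400,400),interpolation=2)])[:,:,::-1])
E
```

```text
t 38.68 at [617.5 273.8 208.1] yaw 5.92
510 lug deg -84.33
mark 97 96.94691323660682 91.88818049628365 102.25667956261212
pointer 150 97.10521129450682 91.40621578196472 104.11328636702649
```

View pics/w11.png

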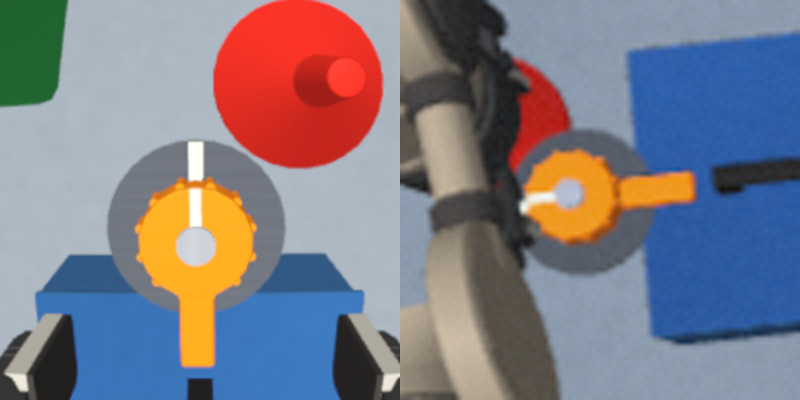

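The pointer (97.1°) meets the mark (96.9°), and the lug lies over the seated lid. The gripper is clear.

```bash
python3 -c "
from cell import arm
print(arm.job_done())"
```

```text
the job is handed in; nothing more can be done
None
```

The job is handed in at about 39 s: all three black sockets found on the ledge stand in the left box with the aluminium socket, the lid is seated, and the collar's pointer meets the locked mark to within about 0.2°; the other box and everything else on the ledge were not touched.

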